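# Pull the blind plug from a planer bearing housing

## Robot

A 6-joint arm with a two-finger parallel gripper is mounted at the origin on the work surface. World frame = base frame: x ahead of the robot, y to its left, z up, the work surface at z = 0. Lengths are in m, angles in rad, forces in N, time in s.
With the tool pointing down it reaches from about 0.4 to 0.825 m from the base axis. Payload 7 kg.
Tool frame: the origin (TCP) lies midway between the tips of the shut fingers; the grasp point (between the pads) lies 19 mm behind it (hold_point_z is the distance from the TCP to the grasp point, in m); z points along the fingers, y is the line along which they close (so a half turn about z gives the same grasp; the last joint's range is limited). The gripper opens to 85 mm and grips with 20 to 120 N. Pads are 22 mm wide; open, the fingers measure 114 mm over their backs; the gripper's body (76 mm by 85 mm) begins 54 mm behind the grasp point. The pads swing forward as they close: fully open they stand 13 mm farther back than shut.
Start: joints at [-1, 0.359, 0.012, 0, -1.224, -0.288], TCP at [0.188, -0.648, 0.231] pointing down, gripper open.
Joint ranges: [-3.07, 3.07], [-1.43, 2.12], [-1.02, 1.25], [-3.03, 1.67], [-3.05, -0], [-3.03, 3.03]. Speed limits (rad/s): [2.39, 2.39, 3.01, 3.14, 3.14, 3.14].

## Interface

Orientations are given as a 3x3 rotation matrix whose columns are the frame's x, y, z axes.
In Python, from bench import * gives the robot as it stands. The module is installed in compiled form; this text tells all that it offers.
- The arm moves only by the shell command python3 -m creep 'ROWS' [FORCE]. ROWS is JSON, a list of rows, each an object of numbers: "x", "y", "z": the shift along the world's x, y, z in m; "ax", "ay", "az": the turn, a rotation vector about the world's x, y, z in rad; "grip": the opening, from 0 (shut) to 1 (fully open). A call has 1 to 20 rows; each row is the pose to reach, as a shift and turn from the pose commanded when the call began; what a row does not reach only later rows make up. A row lasts 1/10 s, in which the tool goes at most 50 mm and 8.59 degrees, less where a joint would pass 70% of its speed; a pose out of reach is approached as far as the arm can. A call with a gripper value outside its range is refused whole. The fingers move at their own pace and stop on an object; FORCE is the grip in N (left out, the last holds). Time passes only in rows, so rows that repeat a pose let the fingers close. It gives the time, the measured TCP pose, the force, the opening and the grip force at its end, in the units of the state.
- get_state(): the state, without advancing time (a new reading comes with each control period).
- get_image(name): name is "side" or "top"; returns a dict with "color" (420x560x3 uint8, red, green, blue), "range_z" (420x560 float32, m along the optical axis (not along the pixel's ray), 0 where there is no reading), "K" (3x3 intrinsics, pixels), "R" (3x3) and "t" (3): a world point X has camera coordinates R X + t. Camera axes: x right, y down, z forward; pixel columns grow to the right and rows downward; lengths in m; the calibration is good to about 2 mm. A picture is of the moment at which its call begins.
- sign_off(): hands the job in; it is judged then, once.
The state is a dict: "t": time; "joint_positions": joint angles; "qvel": joint speeds; "joint_torque": joint torques, N m; "tcp_pos": TCP position; "tool_rot": TCP orientation; "wrist_force": force on the tool from outside, world axes, zero at the start; "wrist_torque": the same for the moment, N m; "width": finger opening in m; "finger_force": force on a finger pad.
Only numpy, scipy, OpenCV 4.12 (cv2) and the standard library are available. Lean on these libraries where they do the work, as an engineer would, in place of code of your own. Each camera call takes 0.05 s, during which the arm holds its last target. There are 200 camera calls.

## Task

Take the T-handle puller from its wooden stand, find the thread in the brass insert of the plug by light pressure, lower the puller in and turn it clockwise until it is tight, then draw the plug straight up out of the green housing. Set the plug down gently and upright in the empty compartment of the blue tray with the puller still screwed into it, and let go; do not force anything, handle the plug only by the puller, and leave the other things alone.

Things in the scene. Friction and masses are not known exactly. Their poses are not given: they have to be found in the camera images.
- plug: round steel blind plug, 48 mm across, 40.5 mm high, 0.3 kg (+-25%), in the bore of the housing, its top level with the housing's top. Origin: centre of its underside, z up along its axis. A brass threaded insert in its top takes the puller (see plug_top); the insert turns stiffly in the steel shell (slips at about 0.15 N m)
- plug_top (a point): centre of the plug's top. Slot in the insert: 9.5 x 31 mm through a 6 mm roof into a round chamber, 31 mm across, its floor 20 mm below the top. The slot may be turned up to 0.9 rad either way from the plug's x: not measured, to be felt or seen. With lugs through and collar on the top, turning clockwise from above 55 to 65 deg draws the collar tight; stop at about 70 deg
- puller: puller: steel rod, red T bar on top, 0.2 kg. Origin: centre of its lower end, z up along the rod, x along T bar and lugs. At the start it hangs upright in the stand, collar on the stand's top, origin 25.5 mm above the bench. Lugs resting on the plug's top: origin 40.5 mm above the plug's origin; collar seated on the plug's top: 26 mm above
- puller_bar (a point): centre of the puller's T bar, 85 mm above its lower end; bar 70 (x) x 14 (y) x 20 (z) mm, flat sides. Below it: shank 10 mm thick; dark collar 40 mm across, 14.5 to 20.5 mm above the lower end; neck 8 mm thick; at the lower end two round-edged lugs, a cross bar 28 mm long (x), 7 mm wide, 7 mm high
- housing: green bearing housing, fixed: block 130 x 130 x 60 mm, foot flange 170 mm long; origin at the centre of its underside, z up. Vertical blind bore 50 mm across, 40 mm deep in the middle of its top (floor 20 mm above the bench). Four spring plungers in the bore wall grip the plug with about 4 N each; pulling takes some 8 to 20 N until it has risen 18 mm
- stand: wooden stand, fixed, 80 x 80 x 40 mm, with a vertical hole 30 mm across through its middle from which the puller hangs; origin at the centre of its underside
- tray: blue parts tray, fixed, 210 (x) x 120 (y) x 25 mm high, walls and floor 5 mm thick, one cross wall in the middle makes two compartments of 97 x 110 mm; origin at the centre of its underside. The compartment on its +x side holds the bearing, the one on its -x side is empty
- tray_empty (a point): point on the floor of the tray's empty compartment, in its middle, 5 mm above the bench; axes as the tray's
- bearing: steel bearing ring, 52 mm across, 15 mm high, lying in the far compartment of the tray; leave it alone (origin on its underside as it was made)
- cap_screw: dark cap screw standing head down on a corner of the housing's top, 20 mm across, 35 mm high; leave it alone (origin on its underside as it was made)
- wrench: steel wrench, 170 mm long, lying on the bench; leave it alone (origin on its underside as it was made)
- screwdriver: screwdriver, 190 mm long, lying on the bench; leave it alone (origin on its underside as it was made)
- grease_jar: white jar with yellow cap, 64 mm across, 75 mm high; leave it alone (origin on its underside as it was made)
- push_block: yellow push block with a black handle, 150 x 75 mm, 71 mm high; leave it alone (origin on its underside as it was made)
- offcut: light wood offcut, 110 x 60 x 22 mm; leave it alone (origin on its underside as it was made)
Things that resemble listed ones, but are neither listed nor needed, are in the scene too. Leave any turquoise or white look-alike of the puller alone.

How it is judged:
On the way, in this order (a step that is already met when the one before it is completed fails the run):
1. the puller is down in the plug, its collar on the plug's top, the plug still home in the housing (z of puller in the frame of plug between 0.018 and 0.031 m and horizontal distance between puller and plug below 0.006 m and angle between the z axis of puller and the z axis of plug, either way round below 0.15 rad and z of plug in the frame of housing below 0.024 m), for 0.2 s.
2. the plug has been drawn up clear of the bore, upright, on the puller (z of puller in the frame of plug between 0.018 and 0.031 m and horizontal distance between puller and plug below 0.006 m and angle between the z axis of puller and the z axis of plug, either way round below 0.15 rad and z of plug in the frame of housing above 0.065 m and angle between plug's own z axis and vertical below 0.2 rad), for 0.1 s.
At the end, for the whole second after the job is handed in: The plug stands upright (within 3 deg) on the floor of the tray's empty compartment, its underside within 3 mm of the floor, wholly inside the compartment, the puller still in it with the collar within 5 mm of its top (axes within 6 mm and 8 deg), both released and at rest (z of plug in the frame of tray_empty below 0.003 m and x of plug in the frame of tray_empty between -0.04 and 0.04 m and y of plug in the frame of tray_empty between -0.045 and 0.045 m and angle between plug's own z axis and vertical below 0.05 rad and z of puller in the frame of plug between 0.018 and 0.031 m and horizontal distance between puller and plug below 0.006 m and angle between the z axis of puller and the z axis of plug, either way round below 0.15 rad and linear speed of each of plug, puller below 0.02 m/s); the robot touches nothing.
It fails at once if while the plug is home in the housing, the puller is forced against it with more than 30 N; or the plug is forced against the housing with more than 45 N (plungers included) ((contact force between puller and plug above 30 N and horizontal distance between plug and housing below 0.03 m and z of plug in the frame of housing below 0.024 m) or contact force between plug and housing above 45 N).
It fails at once if the plug is dropped or pushed into the tray with more than 40 N (contact force between plug and tray above 40 N).
It fails at once if the plug is drawn crooked: tilted more than 12 deg (angle between plug's own z axis and vertical above 0.21 rad).
It fails at once if the robot's fingers or arm take hold of or touch the plug itself (contact force between any of the fingers, the arm and plug above 0.5 N).
It fails at once if a bystander is moved more than 25 mm (distance of any of bearing, cap_screw, wrench, screwdriver, grease_jar, push_block, offcut from where it was at the start of the episode above 0.025 m).
It also fails if it takes over 72 s, if anything falls off the work surface, if the arm or the gripper's body presses on something with over 40 N, if the wrist force passes 120 N, or if a joint passes its speed limit or range.

## Working session

There is one attempt and no reset: what is moved stays moved. The work goes in short steps, Python scripts to look and compute and a shell command to move; the robot and the scene stay as the last step left them, time stands still between calls to the robot, and variables do not carry over. Pictures are saved under pics/ and viewed, at most 10 in all, crops included, and the job is handed in when it is done.

```bash
mkdir -p pics
cat > h.py <<'E'
import numpy as np, cv2
from bench import *
def snap(n):
    d=get_image(n); return d
def world(d):
    z=d["range_z"]; K=d["K"]; v,u=np.indices(z.shape)
    c=np.stack([(u-K[0,2])/K[0,0]*z,(v-K[1,2])/K[1,1]*z,z],-1)
    return (c-d["t"])@d["R"]
E
python3 - <<'E'
from h import *
for n in("top","side"):
    d=snap(n); cv2.imwrite(f"pics/{n}0.png",d["color"][:,:,::-1]); np.savez(f"{n}0.npz",**d)
    print(n,d["K"],d["R"],d["t"],(-d["R"].T@d["t"]))
s=get_state();print({k:np.round(v,3) for k,v in s.items()})
E
```

```text
top [[533.14674623   0.         292.21778358]
 [  0.         533.14674623 212.97655293]
 [  0.           0.           1.        ]] [[-0.00177059 -0.99998992 -0.00412543]
 [-0.98722307  0.00240528 -0.15932617]
 [ 0.15933448  0.00379062 -0.98721738]] [0.01000704 0.60890648 1.34354008] [0.38707198 0.0034495  1.42342214]
side [[419.97734912   0.         282.99693342]
 [  0.         419.97734912 205.53398432]
 [  0.           0.           1.        ]] [[-0.79906449 -0.60122931 -0.00438887]
 [-0.46310493  0.62011267 -0.63324094]
 [ 0.38344461 -0.50396784 -0.77394227]] [0.47608018 0.33457815 1.16818011] [0.08743119 0.66748242 1.118062  ]
{'t': np.float64(0.1), 'joint_positions': array([-1.   ,  0.359,  0.011, -0.   , -1.224, -0.288]), 'qvel': array([-0.001, -0.001,  0.004,  0.001, -0.   ,  0.   ]), 'joint_torque': array([-3.0000e-03, -5.8476e+01,  2.9411e+01,  6.9550e+00, -3.0000e-03,
       -0.0000e+00]), 'tcp_pos': array([ 0.188, -0.648,  0.23 ]), 'tool_rot': array([[-0.96 , -0.279, -0.001],
       [-0.279,  0.96 ,  0.001],
       [ 0.   ,  0.002, -1.   ]]), 'wrist_force': array([ 0.377, -0.028,  0.442]), 'wrist_torque': array([-0.025,  0.004, -0.038]), 'finger_force': np.float64(0.0), 'width': np.float64(0.086)}
```

View pics/top0.png

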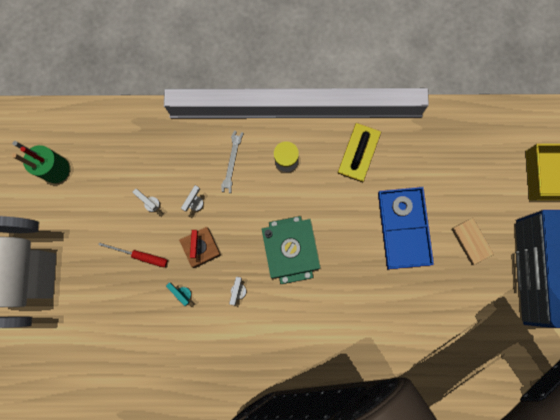

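View pics/side0.png

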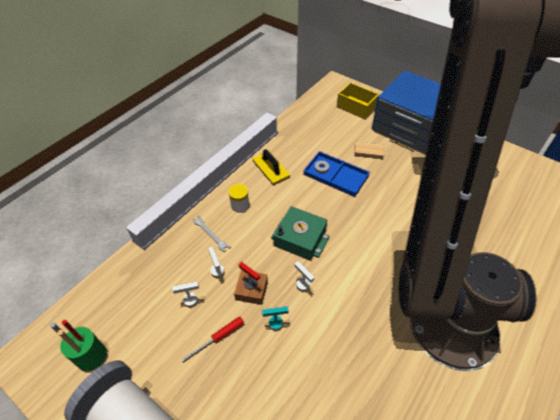

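Top view: red puller in its stand near (200,245), housing with plug at (291,248), tray at (405,228) with its empty compartment at about (408,247). The side view shows the same: puller at (250,272), plug at (300,228), empty compartment at (350,180).

```bash
cat > m.py <<'E'
from h import *
D={n:dict(np.load(f"{n}0.npz")) for n in("top","side")}
W={n:world(D[n]) for n in D}
def rect(n,mask,name):
    P=W[n][mask]; r=cv2.minAreaRect((P[:,:2]*1000).astype(np.float32)); print(n,name,len(P),"ctr",np.round(r[0],1),"size",np.round(r[1],1),"ang",round(r[2],1),"z",np.round(np.percentile(P[:,2],[5,50,95])*1000,1),"mean",np.round(P.mean(0)*1000,1))
def box(n,x0,x1,y0,y1):
    m=np.zeros((420,560),bool); m[y0:y1,x0:x1]=1; return m
for n in D:
    c=D[n]["color"].astype(int);w=W[n];z=w[...,2];hsv=cv2.cvtColor(D[n]["color"],cv2.COLOR_RGB2HSV).astype(int)
    B=box(n,180,222,222,270) if n=="top" else box(n,230,275,255,305)
    red=(c[...,0]>120)&(c[...,1]<50)
    rect(n,B&red&(z>.1),"bar")
    rect(n,B&red,"barall")
    rect(n,B&(abs(z-.04)<.006),"stand")
    B=box(n,255,330,205,290) if n=="top" else box(n,265,335,200,260)
    g=(hsv[...,0]>60)&(hsv[...,0]<90)&(hsv[...,1]>100)
    rect(n,B&g&(abs(z-.06)<.006),"housing")
    rect(n,B&~g&(abs(z-.06)<.008)&(w[...,0]<(0.37 if 0 else 9)),"plug+")
    B=box(n,370,440,180,275) if n=="top" else box(n,295,375,148,198)
    b=(hsv[...,0]>105)&(hsv[...,0]<130)&(hsv[...,1]>120)
    rect(n,B&b&(z>.018),"trayrim"); rect(n,B&b,"tray")
    rect(n,B&b&(z<.01)&(z>.002),"floor")
d=D["top"]["color"][215:285,255:330]; e=D["side"]["color"][200:262,262:337]; f=D["top"]["color"][215:285,165:240]; g=D["side"]["color"][250:312,220:295]
r=lambda i:cv2.resize(i,(400,300),interpolation=cv2.INTER_CUBIC)
cv2.imwrite("pics/c0.png",np.vstack([np.hstack([r(d),r(e)]),np.hstack([r(f),r(g)])])[:,:,::-1])
E
python3 m.py
```

```text
top bar 139 ctr [521.5 252.3] size [13.6 64.8] ang 87.2 z [114.9 120.3 124.3] mean [521.3 252.3 120. ]
top barall 139 ctr [521.5 252.3] size [13.6 64.8] ang 87.2 z [114.9 120.3 124.3] mean [521.3 252.3 120. ]
top stand 690 ctr [523.8 251.7] size [80.8 80.5] ang 25.9 z [35.5 40.3 44.8] mean [522.3 248.1  40.3]
top housing 1941 ctr [518.4  14.2] size [130.1 124.8] ang 11.2 z [55.8 60.1 64.5] mean [515.6  12.2  60.1]
top plug+ 446 ctr [519.1  13.5] size [129.1 130.1] ang 10.7 z [55.6 60.4 65.2] mean [525.7  12.5  60.3]
top trayrim 512 ctr [ 543. -165.] size [221.  402.4] ang 14.0 z [18.7 24.1 30.1] mean [ 559.4 -278.    59.5]
top tray 3255 ctr [ 543.1 -165.4] size [221.  403.1] ang 14.0 z [ 0.3  6.1 25.8] mean [ 568.3 -292.5   14.1]
top floor 2051 ctr [ 573.9 -291.1] size [206.4 116.7] ang 5.0 z [2.5 5.5 9.3] mean [ 569.4 -295.5    5.7]
side bar 86 ctr [305.9 443. ] size [ 46.3 624.7] ang 48.5 z [117.  120.  123.1] mean [513.9 260.3 131.4]
side barall 86 ctr [305.9 443. ] size [ 46.3 624.7] ang 48.5 z [117.  120.  123.1] mean [513.9 260.3 131.4]
side stand 561 ctr [523.8 253.8] size [80.6 84.4] ang 26.5 z [35.9 40.  44.8] mean [519.3 260.9  40.1]
side housing 1094 ctr [515.6  17.8] size [126.6 129.7] ang 10.6 z [55.9 59.3 62.9] mean [510.7  19.3  59.4]
side plug+ 290 ctr [518.7  13.9] size [132.3 131.4] ang 12.0 z [54.9 59.8 63.6] mean [532.1   9.1  59.6]
side trayrim 264 ctr [396.6 172.1] size [ 223.7 1146.3] ang 20.9 z [18.6 22.1 28.1] mean [ 547.6 -256.2   47.2]
side tray 1366 ctr [397.5 170. ] size [ 223.8 1150.9] ang 20.9 z [ 1.1  6.6 23.9] mean [ 565.2 -288.5   14.4]
side floor 753 ctr [ 574.4 -289.2] size [207.  121.8] ang 5.0 z [2.5 5.1 9. ] mean [ 567.8 -297.8    5.3]
```

View pics/c0.png

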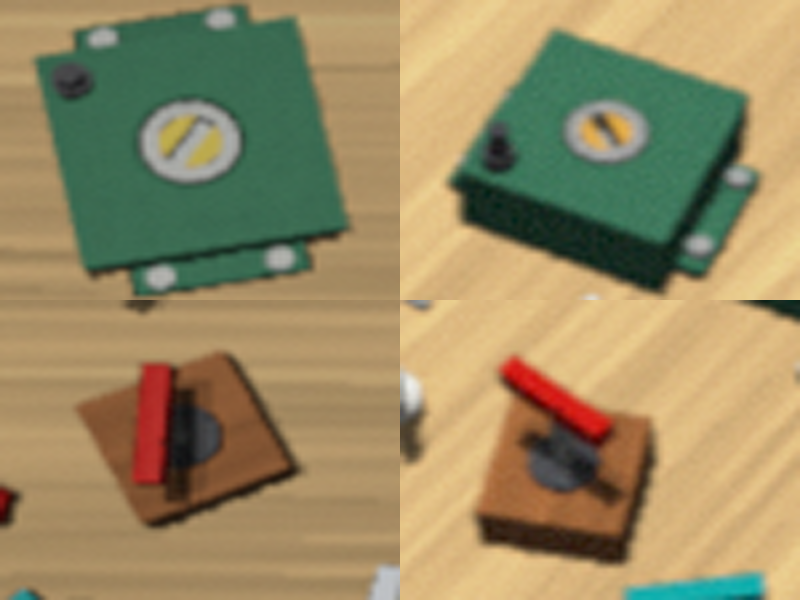

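```bash
cat > o.py <<'E'
from h import *
def ortho(d,cx,cy,z,half,s=0.25):
    # s mm per px ; image col = +x world, row = +y world
    N=int(2*half/s); g=(np.arange(N)-N/2+.5)*s/1000
    X,Y=np.meshgrid(cx+g,cy+g); P=np.stack([X,Y,np.full_like(X,z)],-1)@d["R"].T+d["t"]
    u=P[...,0]/P[...,2]*d["K"][0,0]+d["K"][0,2]; v=P[...,1]/P[...,2]*d["K"][1,1]+d["K"][1,2]
    return cv2.remap(d["color"],u.astype(np.float32),v.astype(np.float32),cv2.INTER_CUBIC)
def blob(m,cx,cy,s=.25):
    n,l,st,ce=cv2.connectedComponentsWithStats(m.astype(np.uint8)); k=1+np.argmax(st[1:,4])
    p=np.argwhere(l==k)[:,::-1].astype(np.float32); r=cv2.minAreaRect(p); N=m.shape[0]
    mu=p.mean(0); w,V=np.linalg.eigh(np.cov((p-mu).T)); a=np.degrees(np.arctan2(V[1,1],V[0,1]))
    a=(a+90)%180-90
    f=lambda q:np.round([(cx*1000+(q[0]-N/2+.5)*s),(cy*1000+(q[1]-N/2+.5)*s)],1)
    return dict(mean=f(mu),rectc=f(r[0]),size=np.round(np.array(r[1])*s,1),pca=round(float(a),1),rang=round(r[2],1),area=round(len(p)*s*s))
E
cat > q.py <<'E'
from o import *
out=[]
for n in("top","side"):
    d=dict(np.load(f"{n}0.npz"))
    i=ortho(d,.5215,.2525,.1205,50).astype(int); print(n,"bar",blob((i[...,0]>110)&(i[...,1]<60),.5215,.2525))
    if n=="top": a=i
    j=ortho(d,.5185,.014,.060,50).astype(np.uint8); h=cv2.cvtColor(j,cv2.COLOR_RGB2HSV).astype(int)
    ng=~((h[...,0]>55)&(h[...,0]<95)&(h[...,1]>60)); N=ng.shape[0]; yy,xx=np.indices(ng.shape)
    ng&=np.hypot(xx-N/2,yy-N/2)*.25<32
    print(n,"plug",blob(ng,.5185,.014))
    br=(h[...,0]>12)&(h[...,0]<36)&(h[...,1]>90); print(n,"brass",blob(cv2.morphologyEx(br.astype(np.uint8),cv2.MORPH_CLOSE,np.ones((55,55))),.5185,.014))
    sl=(np.hypot(xx-N/2,yy-N/2)*.25<15)&~br&(h[...,0]>=0); print(n,"slot",blob(sl,.5185,.014))
    out+=[cv2.resize(j[100:300,100:300],(400,400))]
cv2.imwrite("pics/p0.png",np.hstack(out)[:,:,::-1])
E
python3 q.py
```

```text
top bar {'mean': array([521.3, 252.4], dtype=float32), 'rectc': array([521.3, 252.6]), 'size': array([14.4, 69.1]), 'pca': -2.9, 'rang': 87.5, 'area': 901}
top plug {'mean': array([517.3,  14.1], dtype=float32), 'rectc': array([517.5,  14. ]), 'size': array([50.2, 51.2]), 'pca': -10.9, 'rang': 90.0, 'area': 2039}
top brass {'mean': array([517.6,  14.1], dtype=float32), 'rectc': array([517.2,  14.1]), 'size': array([29.7, 26.3]), 'pca': 60.9, 'rang': 55.7, 'area': 588}
top slot {'mean': array([519.2,  13.5], dtype=float32), 'rectc': array([520.5,  16. ]), 'size': array([24.5, 29.7]), 'pca': -28.7, 'rang': 45.5, 'area': 325}
side bar {'mean': array([519.2, 255.8], dtype=float32), 'rectc': array([518.3, 255.9]), 'size': array([13.6, 70.8]), 'pca': -1.6, 'rang': 88.8, 'area': 821}
side plug {'mean': array([517.2,  14.7], dtype=float32), 'rectc': array([517.2,  14.9]), 'size': array([51.1, 51.6]), 'pca': -57.0, 'rang': 45.0, 'area': 2079}
side brass {'mean': array([517.5,  14.2], dtype=float32), 'rectc': array([517.7,  14.1]), 'size': array([29.9, 26.2]), 'pca': 55.4, 'rang': 54.2, 'area': 614}
side slot {'mean': array([519.5,  14.7], dtype=float32), 'rectc': array([520.5,  15.2]), 'size': array([25.6, 29.9]), 'pca': -32.2, 'rang': 30.8, 'area': 211}
```

View pics/p0.png

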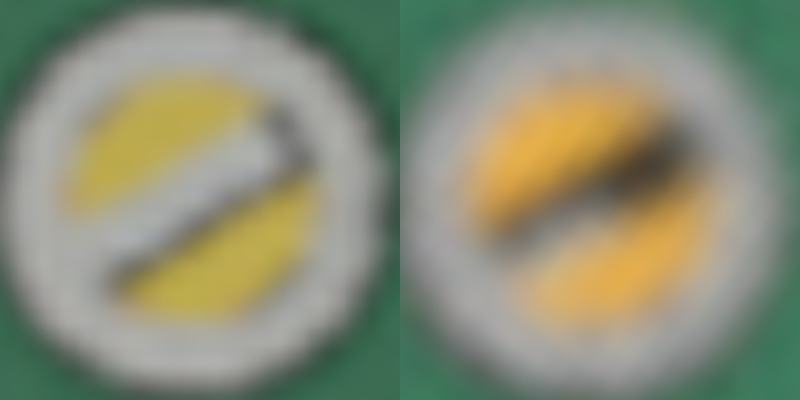

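The slot shows clearly in both rectified views at about -31° to -32° from world x. The plug centre is at (517.4, 14.2) mm. The bar lies at about -2.7°, centre near (522, 252.5) mm, top 120 mm. I move above the puller.

```bash
python3 -m creep '[{"x":0.36,"y":0.3,"az":0.7,"grip":1},{"x":0.36,"y":0.3,"az":0.9,"grip":1},{"x":0.36,"y":0.3,"az":1.0,"grip":1},{"x":0.36,"y":0.3,"az":1.2,"grip":1},{"x":0.36,"y":0.3,"az":1.4,"grip":1},{"x":0.36,"y":0.3,"az":1.6,"grip":1},{"x":0.36,"y":0.3,"az":1.8,"grip":1},{"x":0.36,"y":0.4,"az":2.0,"grip":1},{"x":0.35,"y":0.5,"az":2.2,"grip":1},{"x":0.334,"y":0.9,"az":2.81,"grip":1},{"x":0.334,"y":0.9,"az":2.81},{"x":0.334,"y":0.9,"az":2.81},{"x":0.334,"y":0.9,"az":2.81},{"x":0.334,"y":0.9,"az":2.81},{"x":0.334,"y":0.9,"az":2.81},{"x":0.334,"y":0.9,"az":2.81},{"x":0.334,"y":0.9,"az":2.81},{"x":0.334,"y":0.9,"az":2.81},{"x":0.334,"y":0.9,"az":2.81},{"x":0.334,"y":0.9,"az":2.81}]' 40; python3 -c "
from h import *
s=get_state();print({k:np.round(v,4) for k,v in s.items()})"
```

```text
{'t': np.float64(0.1), 'joint_positions': array([-9.9990e-01,  3.5930e-01,  1.1100e-02, -3.0000e-04, -1.2241e+00,
       -2.8810e-01]), 'qvel': array([-0.001 , -0.0006,  0.004 ,  0.0006, -0.0002,  0.0004]), 'joint_torque': array([-3.30000e-03, -5.84762e+01,  2.94107e+01,  6.95460e+00,
       -3.20000e-03, -0.00000e+00]), 'tcp_pos': array([ 0.1882, -0.6478,  0.2305]), 'tool_rot': array([[-9.603e-01, -2.790e-01, -6.000e-04],
       [-2.790e-01,  9.603e-01,  1.400e-03],
       [ 2.000e-04,  1.600e-03, -1.000e+00]]), 'wrist_force': array([ 0.3765, -0.0279,  0.4422]), 'wrist_torque': array([-0.0249,  0.004 , -0.0376]), 'finger_force': np.float64(0.0), 'width': np.float64(0.0856)}validation failed for argument at $[0]...
```

```bash
python3 -m creep '[{"x":0,"y":0,"z":0,"ax":0,"ay":0,"az":0.1,"grip":1}]' 40; echo; python3 -m creep '[{"x":0.01,"az":0.1}]'
```

```text
t: 0.2
tcp_pos: [0.1882, -0.6479, 0.2307]
tool_rot: [[-0.927, -0.374, -0.0], [-0.374, 0.927, 0.001], [0.0, 0.001, -1.0]]
wrist_force: [0.1, -0.6, -0.3]
width: 0.0856
finger_force: 0.0
validation failed for argument at $[0]...
```

All keys are needed in each row.

```bash
python3 -m creep '[{"x":0.36,"y":0.3,"z":0,"ax":0,"ay":0,"az":0.7,"grip":1},{"x":0.36,"y":0.3,"z":0,"ax":0,"ay":0,"az":0.9,"grip":1},{"x":0.36,"y":0.3,"z":0,"ax":0,"ay":0,"az":1.0,"grip":1},{"x":0.36,"y":0.3,"z":0,"ax":0,"ay":0,"az":1.2,"grip":1},{"x":0.36,"y":0.3,"z":0,"ax":0,"ay":0,"az":1.4,"grip":1},{"x":0.36,"y":0.3,"z":0,"ax":0,"ay":0,"az":1.6,"grip":1},{"x":0.36,"y":0.3,"z":0,"ax":0,"ay":0,"az":1.8,"grip":1},{"x":0.36,"y":0.4,"z":0,"ax":0,"ay":0,"az":2.0,"grip":1},{"x":0.35,"y":0.5,"z":0,"ax":0,"ay":0,"az":2.2,"grip":1},{"x":0.334,"y":0.9,"z":0,"ax":0,"ay":0,"az":2.71,"grip":1},{"x":0.334,"y":0.9,"z":0,"ax":0,"ay":0,"az":2.71,"grip":1},{"x":0.334,"y":0.9,"z":0,"ax":0,"ay":0,"az":2.71,"grip":1},{"x":0.334,"y":0.9,"z":0,"ax":0,"ay":0,"az":2.71,"grip":1},{"x":0.334,"y":0.9,"z":0,"ax":0,"ay":0,"az":2.71,"grip":1},{"x":0.334,"y":0.9,"z":0,"ax":0,"ay":0,"az":2.71,"grip":1},{"x":0.334,"y":0.9,"z":0,"ax":0,"ay":0,"az":2.71,"grip":1},{"x":0.334,"y":0.9,"z":0,"ax":0,"ay":0,"az":2.71,"grip":1},{"x":0.334,"y":0.9,"z":0,"ax":0,"ay":0,"az":2.71,"grip":1},{"x":0.334,"y":0.9,"z":0,"ax":0,"ay":0,"az":2.71,"grip":1},{"x":0.334,"y":0.9,"z":0,"ax":0,"ay":0,"az":2.71,"grip":1}]' 40; python3 -c "
from h import *
s=get_state();print({k:np.round(v,4) for k,v in s.items() if k in('joint_positions','qvel')})
R=s['tool_rot'];print(np.degrees(np.arctan2(R[1,0],R[0,0])))"
```

```text
t: 2.2
tcp_pos: [0.5201, 0.2201, 0.2313]
tool_rot: [[0.999, -0.048, -0.0], [-0.048, -0.999, 0.0], [-0.0, 0.0, -1.0]]
wrist_force: [1.3, -0.3, 0.6]
width: 0.0854
finger_force: 0.0
{'joint_positions': array([ 7.4680e-01,  1.7820e-01, -2.3530e-01, -1.0000e-04, -1.1573e+00,
        7.7610e-01]), 'qvel': array([ 0.689 ,  0.3417,  0.4188,  0.006 , -0.0773, -0.7041])}
-2.7432559494854556
```

```bash
python3 -m creep '[{"x":0,"y":0,"z":0,"ax":0,"ay":0,"az":0,"grip":1},{"x":0,"y":0,"z":0,"ax":0,"ay":0,"az":0,"grip":1},{"x":0,"y":0,"z":0,"ax":0,"ay":0,"az":0,"grip":1}]'
cat > st.py <<'E'
from h import *
s=get_state();R=s['tool_rot'];print("t",s['t'],"tcp",np.round(s['tcp_pos']*1000,2),"yaw",round(np.degrees(np.arctan2(R[1,0],R[0,0])),2),"F",np.round(s['wrist_force'],1),"T",np.round(s['wrist_torque'],3),"w",round(s['width']*1000,1),"gf",round(s['finger_force'],1),"tilt",np.round(R[:2,2],4),"q6",round(s['joint_positions'][5],2))
E
python3 st.py
```

```text
t: 2.5
tcp_pos: [0.5203, 0.2175, 0.231]
tool_rot: [[0.999, -0.049, -0.001], [-0.049, -0.999, -0.001], [-0.001, 0.001, -1.0]]
wrist_force: [0.7, 0.6, -0.0]
width: 0.0855
finger_force: 0.0
t 2.5 tcp [520.27 217.49 230.96] yaw -2.8 F [ 0.7  0.6 -0. ] T [-0.03  -0.014 -0.068] w 85.5 gf 0.0 tilt [-0.0007 -0.0005] q6 0.78
```

```bash
python3 -m creep '[{"x":0.0015,"y":0.035,"z":0,"ax":0,"ay":0,"az":0,"grip":1},{"x":0.0015,"y":0.035,"z":0,"ax":0,"ay":0,"az":0,"grip":1},{"x":0.0015,"y":0.035,"z":-0.03,"ax":0,"ay":0,"az":0,"grip":1},{"x":0.0015,"y":0.035,"z":-0.07,"ax":0,"ay":0,"az":0,"grip":1},{"x":0.0015,"y":0.035,"z":-0.11,"ax":0,"ay":0,"az":0,"grip":1},{"x":0.0015,"y":0.035,"z":-0.138,"ax":0,"ay":0,"az":0,"grip":1},{"x":0.0015,"y":0.035,"z":-0.138,"ax":0,"ay":0,"az":0,"grip":1},{"x":0.0015,"y":0.035,"z":-0.138,"ax":0,"ay":0,"az":0,"grip":1}]'>/dev/null; python3 st.py
```

```text
t 3.3 tcp [522.63 252.15  94.01] yaw -2.84 F [ 0.6  0.1 -0. ] T [ 0.007 -0.032  0.018] w 85.3 gf 0.0 tilt [ 0.0001 -0.0006] q6 0.73
```

```bash
python3 -m creep '[{"x":0,"y":0,"z":0,"ax":0,"ay":0,"az":0,"grip":0.1},{"x":0,"y":0,"z":0,"ax":0,"ay":0,"az":0,"grip":0.1},{"x":0,"y":0,"z":0,"ax":0,"ay":0,"az":0,"grip":0.1},{"x":0,"y":0,"z":0,"ax":0,"ay":0,"az":0,"grip":0.1},{"x":0,"y":0,"z":0,"ax":0,"ay":0,"az":0,"grip":0},{"x":0,"y":0,"z":0,"ax":0,"ay":0,"az":0,"grip":0},{"x":0,"y":0,"z":0,"ax":0,"ay":0,"az":0,"grip":0},{"x":0,"y":0,"z":0,"ax":0,"ay":0,"az":0,"grip":0}]' 60 >/dev/null; python3 st.py
```

```text
t 4.1 tcp [522.46 253.38  93.91] yaw -2.77 F [-0.3  0.1  5.6] T [0.01  0.353 0.003] w 13.1 gf 59.4 tilt [0.0009 0.0005] q6 0.73
```

```bash
python3 -m creep '[{"x":0,"y":0,"z":0.01,"ax":0,"ay":0,"az":0,"grip":0},{"x":0,"y":0,"z":0.03,"ax":0,"ay":0,"az":0,"grip":0},{"x":0,"y":0,"z":0.06,"ax":0,"ay":0,"az":0,"grip":0},{"x":0,"y":0,"z":0.1,"ax":0,"ay":0,"az":0,"grip":0},{"x":0,"y":-0.03,"z":0.1,"ax":0,"ay":0,"az":-0.1,"grip":0},{"x":-0.001,"y":-0.06,"z":0.1,"ax":0,"ay":0,"az":-0.2,"grip":0},{"x":-0.002,"y":-0.09,"z":0.1,"ax":0,"ay":0,"az":-0.3,"grip":0},{"x":-0.003,"y":-0.12,"z":0.1,"ax":0,"ay":0,"az":-0.4,"grip":0},{"x":-0.004,"y":-0.15,"z":0.1,"ax":0,"ay":0,"az":-0.5,"grip":0},{"x":-0.005,"y":-0.18,"z":0.1,"ax":0,"ay":0,"az":-0.5,"grip":0},{"x":-0.005,"y":-0.21,"z":0.1,"ax":0,"ay":0,"az":-0.5,"grip":0},{"x":-0.005,"y":-0.23,"z":0.1,"ax":0,"ay":0,"az":-0.5,"grip":0},{"x":-0.005,"y":-0.239,"z":0.1,"ax":0,"ay":0,"az":-0.5,"grip":0},{"x":-0.005,"y":-0.239,"z":0.1,"ax":0,"ay":0,"az":-0.5,"grip":0},{"x":-0.005,"y":-0.239,"z":0.1,"ax":0,"ay":0,"az":-0.5,"grip":0}]' >/dev/null; python3 st.py
python3 - <<'E'
from h import *
o=[]
for n in("top","side"):
    d=snap(n); np.savez(f"{n}1.npz",**d); c=d["color"]
    o.append(cv2.resize(c[190:310,220:380] if n=="top" else c[130:250,220:380],(400,300),interpolation=cv2.INTER_CUBIC))
cv2.imwrite("pics/l1.png",np.hstack(o)[:,:,::-1])
E
```

```text
t 5.6 tcp [517.06  14.36 193.31] yaw -31.47 F [ 0.2 -0.3 -2.7] T [ 0.024 -0.015 -0.041] w 13.1 gf 58.7 tilt [-0.0002  0.0001] q6 0.61
```

View pics/l1.png

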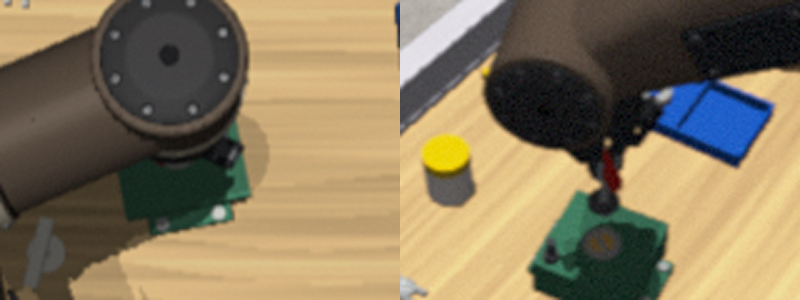

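Side crop: the puller hangs upright in the fingers at (605,190), above the plug at (602,243); the top view is blocked by the arm. I measure the collar in the side cloud, and the red bar with it.

Run:
```python
from h import *
d=dict(np.load("side1.npz")); w=world(d); z=w[...,2]; c=d["color"].astype(int)
near=np.hypot(w[...,0]-.517,w[...,1]-.014)<.035
for lo in range(110,215,6):
    P=w[near&(z>lo/1000)&(z<=(lo+6)/1000)]
    if len(P)>2: print(lo,len(P),np.round(P.mean(0)*1000,1),np.round(P.min(0)*1000)[:2],np.round(P.max(0)*1000)[:2])
# silhouette: ortho-like projection, collar center expected pixel
def pix(p):
    q=d["R"]@np.array(p)+d["t"]; return q[:2]/q[2]*d["K"][0,0]+d["K"][:2,2]
print("collar top exp",pix([.517,.0143,.1454]),"bottom end",pix([.517,.0143,.125]),"px/mm",pix([.518,.0143,.1454])-pix([.517,.0143,.1454]),pix([.517,.0153,.1454])-pix([.517,.0143,.1454]))
m=near&(z>.128)&(z<.152); print("cols/rows of collar px",[ (v,np.where(m[v])[0].min(),np.where(m[v])[0].max()) for v in range(420) if m[v].any()])
m=near&(z>.18)&(c[...,0]>60)&(c[...,0]>2*c[...,1]);P=w[m];print("bar",len(P),P.mean(0))
```

```text
140 80 [516.1  19.3 143.8] [499.  -1.] [538.  35.]
146 20 [518.7  19.5 148.2] [498.   2.] [535.  35.]
152 6 [516.5  16.8 154.9] [514.  12.] [522.  20.]
158 5 [519.1  18.7 160.3] [516.  16.] [522.  21.]
164 7 [517.4  17.5 168.2] [513.  13.] [523.  20.]
170 3 [517.7  18.6 173.5] [516.  18.] [519.  20.]
176 3 [515.8  18.2 179. ] [513.  17.] [518.  19.]
194 5 [513.9  30.6 196.6] [490.  28.] [523.  34.]
200 21 [506.3  27.1 203.3] [487.   2.] [522.  37.]
206 18 [509.8  28.7 208.7] [487.   3.] [533.  37.]
212 28 [507.7  26.9 215.4] [486.   3.] [532.  38.]
collar top exp [301.09663883 209.55873247] bottom end [300.90006885 213.80577616] px/mm [-0.27466797 -0.1571984 ] [-0.19530181  0.21061309]
cols/rows of collar px [(205, np.int64(298), np.int64(298)), (206, np.int64(296), np.int64(303)), (207, np.int64(295), np.int64(305)), (208, np.int64(295), np.int64(306)), (209, np.int64(294), np.int64(306)), (210, np.int64(294), np.int64(307)), (211, np.int64(294), np.int64(307)), (212, np.int64(295), np.int64(306)), (213, np.int64(295), np.int64(306)), (214, np.int64(296), np.int64(305)), (215, np.int64(297), np.int64(304)), (216, np.int64(301), np.int64(302))]
bar 59 [0.50112127 0.02686569 0.21735723]
```

```bash
cat > col.py <<'E'
from h import *
import sys
def est(f,zl,x0,y0):
    d=dict(np.load(f)); w=world(d); z=w[...,2]
    m=(np.hypot(w[...,0]-x0,w[...,1]-y0)<.04)&(z>zl-.0095)&(z<zl+.012)
    m=m.astype(np.uint8); h=cv2.convexHull(np.argwhere(m)[:,::-1].astype(np.int32)); M=np.zeros_like(m); cv2.fillConvexPoly(M,h,1)
    a=np.linspace(0,2*np.pi,60); S=20
    def sil(x,y):
        P=np.vstack([np.c_[x+.02*np.cos(a),y+.02*np.sin(a),np.full(60,zz)] for zz in(zl-.006,zl)])@d["R"].T+d["t"]
        uv=(P[:,:2]/P[:,2:]*d["K"][0,0]+d["K"][:2,2])
        h=cv2.convexHull(uv.astype(np.float32)).reshape(-1,2); mm=cv2.moments(h.reshape(-1,1,2)); return np.array([mm["m10"]/mm["m00"],mm["m01"]/mm["m00"]]),mm["m00"]
    c=np.argwhere(M)[:,::-1].mean(0); p=np.array([x0,y0])
    for _ in range(4):
        s0,A=sil(*p); J=np.c_[sil(p[0]+.001,p[1])[0]-s0,sil(p[0],p[1]+.001)[0]-s0]/.001; p=p+np.linalg.solve(J,c-s0)
    print("collar centre",np.round(p*1000,1),"area",M.sum(),"model",round(A,1))
est(sys.argv[1],*map(float,sys.argv[2:]))
E
python3 col.py side1.npz .1454 .517 .0143; python3 col.py side1.npz .1434 .517 .0143;python3 col.py side0.npz .046 .523 .2525; python3 col.py top0.npz .046 .523 .2525
```

```text
collar centre [518.7  15.8] area 122 model 127.8
collar centre [519.6  14.4] area 122 model 127.3
collar centre [521. 255.] area 551 model 150.0
collar centre [522.8 251.9] area 766 model 192.4
```

```bash
python3 -m creep '[{"x":-0.0005,"y":-0.0003,"z":-0.02,"ax":0,"ay":0,"az":0,"grip":0},{"x":-0.0005,"y":-0.0003,"z":-0.04,"ax":0,"ay":0,"az":0,"grip":0},{"x":-0.0005,"y":-0.0003,"z":-0.055,"ax":0,"ay":0,"az":0,"grip":0},{"x":-0.0005,"y":-0.0003,"z":-0.06,"ax":0,"ay":0,"az":0,"grip":0},{"x":-0.0005,"y":-0.0003,"z":-0.06,"ax":0,"ay":0,"az":0,"grip":0},{"x":-0.0005,"y":-0.0003,"z":-0.06,"ax":0,"ay":0,"az":0,"grip":0}]' >/dev/null; python3 st.py
python3 - <<'E'
from h import *
d=snap("side"); np.savez("side2.npz",**d)
c=d["color"][185:260,255:355]; cv2.imwrite("pics/l2.png",cv2.resize(c,(800,600),interpolation=cv2.INTER_CUBIC)[:,:,::-1])
E
python3 col.py side2.npz .0854 .517 .0143
```

```text
t 6.3 tcp [517.13  14.21 133.98] yaw -31.4 F [ 0.1  0.2 -2.6] T [-0.038 -0.05  -0.03 ] w 13.0 gf 58.7 tilt [0.0008 0.    ] q6 0.61
collar centre [518.8  14.8] area 114 model 120.5
```

View pics/l2.png

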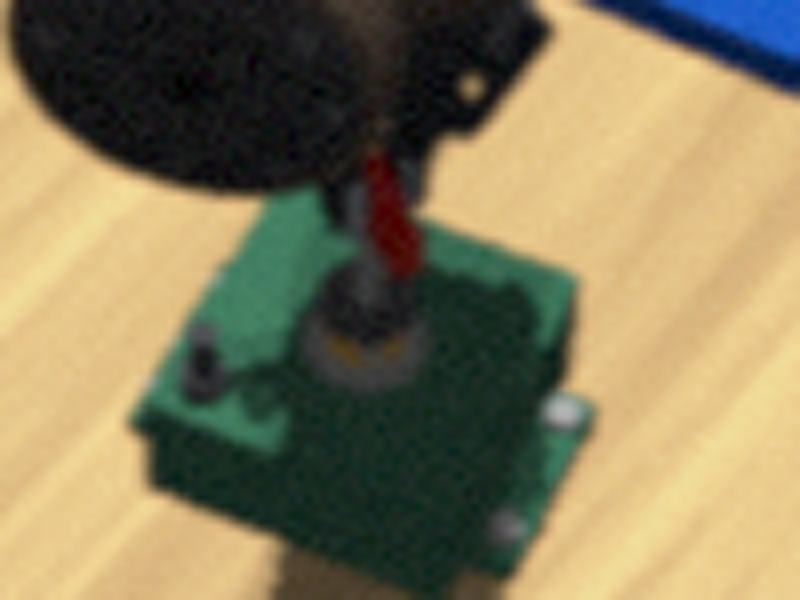

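Side crop: the collar (365,295) stands centred over the plug (362,340), with the slot's dark line under it. Down to light contact.

```bash
python3 -m creep '[{"x":-0.0006,"y":0,"z":-0.002,"ax":0,"ay":0,"az":0,"grip":0},{"x":-0.0006,"y":0,"z":-0.004,"ax":0,"ay":0,"az":0,"grip":0},{"x":-0.0006,"y":0,"z":-0.005,"ax":0,"ay":0,"az":0,"grip":0},{"x":-0.0006,"y":0,"z":-0.0057,"ax":0,"ay":0,"az":0,"grip":0},{"x":-0.0006,"y":0,"z":-0.0057,"ax":0,"ay":0,"az":0,"grip":0}]' >/dev/null; python3 st.py
```

```text
t 6.85 tcp [515.96  13.73 127.53] yaw -31.45 F [ 0.3  0.8 -2. ] T [ 0.026 -0.029 -0.017] w 13.1 gf 58.7 tilt [-0.0001 -0.    ] q6 0.61
```

```bash
python3 -m creep '[{"x":0,"y":0,"z":-0.0007,"ax":0,"ay":0,"az":0,"grip":0},{"x":0,"y":0,"z":-0.0014,"ax":0,"ay":0,"az":0,"grip":0},{"x":0,"y":0,"z":-0.0014,"ax":0,"ay":0,"az":0,"grip":0}]' >/dev/null; python3 st.py
```

```text
t 7.15 tcp [515.94  13.74 126.09] yaw -31.44 F [-0.6  0.7 -1.6] T [-0.014 -0.026  0.01 ] w 12.9 gf 58.7 tilt [-0.0002 -0.0001] q6 0.61
```

```bash
python3 -m creep '[{"x":0,"y":0,"z":-0.001,"ax":0,"ay":0,"az":0,"grip":0},{"x":0,"y":0,"z":-0.002,"ax":0,"ay":0,"az":0,"grip":0},{"x":0,"y":0,"z":-0.003,"ax":0,"ay":0,"az":0,"grip":0},{"x":0,"y":0,"z":-0.003,"ax":0,"ay":0,"az":0,"grip":0}]' >/dev/null; python3 st.py
```

```text
t 7.55 tcp [516.14  13.91 123.12] yaw -31.45 F [ 0.4  0.1 -2.8] T [ 0.348 -0.222  0.014] w 12.7 gf 58.6 tilt [0.0003 0.0002] q6 0.61
```

```bash
python3 -m creep '[{"x":0.0003,"y":0.0004,"z":0,"ax":0,"ay":0,"az":0,"grip":0},{"x":0.0003,"y":0.0004,"z":0,"ax":0,"ay":0,"az":0,"grip":0}]' >/dev/null; python3 st.py; python3 -m creep '[{"x":0,"y":0,"z":-0.001,"ax":0,"ay":0,"az":0,"grip":0},{"x":0,"y":0,"z":-0.002,"ax":0,"ay":0,"az":0,"grip":0},{"x":0,"y":0,"z":-0.003,"ax":0,"ay":0,"az":0,"grip":0},{"x":0,"y":0,"z":-0.003,"ax":0,"ay":0,"az":0,"grip":0}]' >/dev/null; python3 st.py
```

```text
t 7.75 tcp [516.26  14.14 123.18] yaw -31.44 F [ 0.6  0.9 -1.6] T [ 0.106 -0.076  0.034] w 13.0 gf 58.7 tilt [-0.0002 -0.0001] q6 0.61
t 8.15 tcp [516.21  14.13 120.02] yaw -31.45 F [ 0.8 -0.6 -2.3] T [ 0.153 -0.099 -0.016] w 13.0 gf 58.7 tilt [-0.0002  0.    ] q6 0.61
```

Torque dropped, so the shift helped. Continue towards the collar seat (TCP about 114.4).

```bash
python3 -m creep '[{"x":0.0001,"y":0.0002,"z":-0.001,"ax":0,"ay":0,"az":0,"grip":0},{"x":0.0001,"y":0.0002,"z":-0.002,"ax":0,"ay":0,"az":0,"grip":0},{"x":0.0001,"y":0.0002,"z":-0.003,"ax":0,"ay":0,"az":0,"grip":0},{"x":0.0001,"y":0.0002,"z":-0.004,"ax":0,"ay":0,"az":0,"grip":0},{"x":0.0001,"y":0.0002,"z":-0.0045,"ax":0,"ay":0,"az":0,"grip":0},{"x":0.0001,"y":0.0002,"z":-0.0045,"ax":0,"ay":0,"az":0,"grip":0}]' >/dev/null; python3 st.py; python3 -m creep '[{"x":0,"y":0,"z":-0.0005,"ax":0,"ay":0,"az":0,"grip":0},{"x":0,"y":0,"z":-0.0005,"ax":0,"ay":0,"az":0,"grip":0}]' >/dev/null; python3 st.py
```

```text
t 8.75 tcp [516.36  14.35 115.6 ] yaw -31.45 F [-0.1 -0.2 -1.5] T [-0.011  0.07   0.014] w 13.2 gf 58.7 tilt [-0.0002 -0.0001] q6 0.61
t 8.95 tcp [516.39  14.36 115.18] yaw -31.44 F [ 0.7  0.6 -1.2] T [ 0.024 -0.025  0.015] w 12.6 gf 58.7 tilt [-0. -0.] q6 0.61
```

```bash
python3 -m creep '[{"x":0,"y":0,"z":-0.0005,"ax":0,"ay":0,"az":0,"grip":0},{"x":0,"y":0,"z":-0.0005,"ax":0,"ay":0,"az":0,"grip":0}]' >/dev/null; python3 st.py; python3 -m creep '[{"x":0,"y":0,"z":-0.0004,"ax":0,"ay":0,"az":0,"grip":0},{"x":0,"y":0,"z":-0.0004,"ax":0,"ay":0,"az":0,"grip":0}]' >/dev/null; python3 st.py
```

```text
t 9.15 tcp [516.32  14.36 114.64] yaw -31.44 F [-1.  -0.3 -2.2] T [ 0.064 -0.016  0.086] w 12.9 gf 58.7 tilt [-0.0001 -0.    ] q6 0.61
t 9.35 tcp [516.5   14.36 114.42] yaw -31.44 F [-1.2  0.1 -1. ] T [-0.116  0.084 -0.022] w 12.7 gf 58.9 tilt [ 0.0002 -0.0001] q6 0.61
```

```bash
python3 -m creep '[{"x":0,"y":0,"z":-0.0004,"ax":0,"ay":0,"az":0,"grip":0},{"x":0,"y":0,"z":-0.0004,"ax":0,"ay":0,"az":0,"grip":0}]' >/dev/null; python3 st.py; python3 -m creep '[{"x":0,"y":0,"z":-0.0004,"ax":0,"ay":0,"az":0,"grip":0},{"x":0,"y":0,"z":-0.0004,"ax":0,"ay":0,"az":0,"grip":0}]' >/dev/null; python3 st.py
```

```text
t 9.55 tcp [516.61  14.37 114.44] yaw -31.43 F [-2.4  1.1  5.7] T [-0.099  0.759  0.004] w 12.9 gf 59.7 tilt [ 0.0006 -0.    ] q6 0.61
t 9.75 tcp [516.68  14.34 114.4 ] yaw -31.42 F [-3.5 -0.2  8.4] T [-0.038  1.267 -0.007] w 13.1 gf 60.4 tilt [ 0.0008 -0.0001] q6 0.61
```

```bash
python3 -m creep '[{"x":0,"y":0,"z":0.0004,"ax":0,"ay":0,"az":0,"grip":0},{"x":0,"y":0,"z":0.0004,"ax":0,"ay":0,"az":-0.06,"grip":0},{"x":0,"y":0,"z":0.0004,"ax":0,"ay":0,"az":-0.12,"grip":0},{"x":0,"y":0,"z":0.0004,"ax":0,"ay":0,"az":-0.18,"grip":0},{"x":0,"y":0,"z":0.0004,"ax":0,"ay":0,"az":-0.24,"grip":0},{"x":0,"y":0,"z":0.0004,"ax":0,"ay":0,"az":-0.3,"grip":0},{"x":0,"y":0,"z":0.0004,"ax":0,"ay":0,"az":-0.3,"grip":0}]' >/dev/null; python3 st.py
```

```text
t 10.45 tcp [517.14  14.54 114.41] yaw -48.67 F [ 1.  -0.3  4. ] T [-0.003 -0.044 -0.019] w 12.7 gf 59.6 tilt [0.0016 0.0003] q6 0.31
```

```bash
python3 -m creep '[{"x":0,"y":0,"z":0,"ax":0,"ay":0,"az":-0.06,"grip":0},{"x":0,"y":0,"z":0,"ax":0,"ay":0,"az":-0.12,"grip":0},{"x":0,"y":0,"z":0,"ax":0,"ay":0,"az":-0.18,"grip":0},{"x":0,"y":0,"z":0,"ax":0,"ay":0,"az":-0.24,"grip":0},{"x":0,"y":0,"z":0,"ax":0,"ay":0,"az":-0.3,"grip":0},{"x":0,"y":0,"z":0,"ax":0,"ay":0,"az":-0.3,"grip":0}]' >/dev/null; python3 st.py;  python3 -m creep '[{"x":0,"y":0,"z":0,"ax":0,"ay":0,"az":-0.06,"grip":0},{"x":0,"y":0,"z":0,"ax":0,"ay":0,"az":-0.12,"grip":0},{"x":0,"y":0,"z":0,"ax":0,"ay":0,"az":-0.18,"grip":0},{"x":0,"y":0,"z":0,"ax":0,"ay":0,"az":-0.24,"grip":0},{"x":0,"y":0,"z":0,"ax":0,"ay":0,"az":-0.3,"grip":0},{"x":0,"y":0,"z":0,"ax":0,"ay":0,"az":-0.3,"grip":0}]' >/dev/null; python3 st.py
```

```text
t 11.05 tcp [517.07  14.5  114.4 ] yaw -65.77 F [-0.  -0.   4.3] T [ 0.008 -0.107 -0.059] w 13.1 gf 59.7 tilt [0.0014 0.0002] q6 0.01
t 11.65 tcp [517.    14.47 114.38] yaw -82.93 F [ 0.4 -0.2  5.3] T [-0.086  0.007 -0.086] w 13.2 gf 59.8 tilt [0.0013 0.0002] q6 -0.29
```

```bash
python3 -m creep '[{"x":0,"y":0,"z":0,"ax":0,"ay":0,"az":-0.06,"grip":0},{"x":0,"y":0,"z":0,"ax":0,"ay":0,"az":-0.12,"grip":0},{"x":0,"y":0,"z":0,"ax":0,"ay":0,"az":-0.12,"grip":0}]' >/dev/null; python3 st.py;  python3 -m creep '[{"x":0,"y":0,"z":0,"ax":0,"ay":0,"az":-0.05,"grip":0},{"x":0,"y":0,"z":0,"ax":0,"ay":0,"az":-0.1,"grip":0},{"x":0,"y":0,"z":0,"ax":0,"ay":0,"az":-0.1,"grip":0}]' >/dev/null; python3 st.py
```

```text
t 11.95 tcp [517.02  14.47 114.4 ] yaw -89.8 F [-0.3  0.   6.1] T [-0.055 -0.042 -0.098] w 12.7 gf 59.8 tilt [0.0013 0.0002] q6 -0.41
t 12.25 tcp [517.08  14.46 114.41] yaw -95.51 F [1.  0.2 5.9] T [-0.115 -0.069 -0.018] w 12.9 gf 59.8 tilt [0.0014 0.0002] q6 -0.5
```

```bash
python3 -m creep '[{"x":0,"y":0,"z":0,"ax":0,"ay":0,"az":-0.04,"grip":0},{"x":0,"y":0,"z":0,"ax":0,"ay":0,"az":-0.08,"grip":0},{"x":0,"y":0,"z":0,"ax":0,"ay":0,"az":-0.08,"grip":0}]' >/dev/null; python3 st.py; python3 st.py;  python3 -m creep '[{"x":0,"y":0,"z":0.0003,"ax":0,"ay":0,"az":0,"grip":0},{"x":0,"y":0,"z":0.0006,"ax":0,"ay":0,"az":0,"grip":0},{"x":0,"y":0,"z":0.001,"ax":0,"ay":0,"az":0,"grip":0},{"x":0,"y":0,"z":0.001,"ax":0,"ay":0,"az":0,"grip":0}]' 90 >/dev/null; python3 st.py
```

```text
t 12.55 tcp [517.1   14.47 114.39] yaw -100.06 F [0.5 0.5 5.4] T [-0.125 -0.16   0.065] w 12.8 gf 59.8 tilt [0.0014 0.0001] q6 -0.58
t 12.55 tcp [517.1   14.47 114.39] yaw -100.06 F [0.5 0.5 5.4] T [-0.125 -0.16   0.065] w 12.8 gf 59.8 tilt [0.0014 0.0001] q6 -0.58
t 12.95 tcp [516.46  14.46 114.58] yaw -100.16 F [ 2.6  0.2 -1.9] T [-0.068 -1.399  0.153] w 12.3 gf 87.8 tilt [0.     0.0002] q6 -0.59
```

```bash
python3 -m creep '[{"x":0.0004,"y":0,"z":0.0005,"ax":0,"ay":0,"az":0,"grip":0},{"x":0.0004,"y":0,"z":0.001,"ax":0,"ay":0,"az":0,"grip":0},{"x":0.0004,"y":0,"z":0.001,"ax":0,"ay":0,"az":0,"grip":0}]' >/dev/null; python3 st.py; python3 -m creep '[{"x":0,"y":0,"z":0.0005,"ax":0,"ay":0,"az":0,"grip":0},{"x":0,"y":0,"z":0.001,"ax":0,"ay":0,"az":0,"grip":0},{"x":0,"y":0,"z":0.001,"ax":0,"ay":0,"az":0,"grip":0}]' >/dev/null; python3 st.py
```

```text
t 13.25 tcp [515.89  14.23 115.09] yaw -100.22 F [ 3.   1.1 -9.3] T [ 0.125 -1.032  0.105] w 12.4 gf 87.6 tilt [-0.002  -0.0002] q6 -0.59
t 13.55 tcp [515.76  14.14 116.24] yaw -100.22 F [ -0.4   0.3 -12.5] T [ 0.172 -0.46   0.037] w 12.3 gf 87.7 tilt [-0.0021 -0.0003] q6 -0.59
```

```bash
python3 -m creep '[{"x":0.0003,"y":0,"z":0.0015,"ax":0,"ay":0,"az":0,"grip":0},{"x":0.0003,"y":0,"z":0.003,"ax":0,"ay":0,"az":0,"grip":0},{"x":0.0003,"y":0,"z":0.0045,"ax":0,"ay":0,"az":0,"grip":0},{"x":0.0003,"y":0,"z":0.006,"ax":0,"ay":0,"az":0,"grip":0},{"x":0.0003,"y":0,"z":0.006,"ax":0,"ay":0,"az":0,"grip":0}]' >/dev/null; python3 st.py; python3 -m creep '[{"x":0,"y":0,"z":0.0015,"ax":0,"ay":0,"az":0,"grip":0},{"x":0,"y":0,"z":0.003,"ax":0,"ay":0,"az":0,"grip":0},{"x":0,"y":0,"z":0.0045,"ax":0,"ay":0,"az":0,"grip":0},{"x":0,"y":0,"z":0.006,"ax":0,"ay":0,"az":0,"grip":0},{"x":0,"y":0,"z":0.0075,"ax":0,"ay":0,"az":0,"grip":0},{"x":0,"y":0,"z":0.009,"ax":0,"ay":0,"az":0,"grip":0},{"x":0,"y":0,"z":0.01,"ax":0,"ay":0,"az":0,"grip":0}]' >/dev/null; python3 st.py
```

```text
t 14.05 tcp [517.02  14.25 123.32] yaw -100.19 F [-1.5 -0.5 -8.3] T [0.02  0.674 0.033] w 12.4 gf 88.4 tilt [-0.     -0.0002] q6 -0.59
t 14.75 tcp [517.17  14.39 133.1 ] yaw -100.2 F [  0.5  -0.7 -11.3] T [0.023 0.053 0.025] w 12.2 gf 87.8 tilt [0.0002 0.0001] q6 -0.59
```

```bash
python3 -m creep '[{"x":0,"y":0,"z":0.002,"ax":0,"ay":0,"az":0,"grip":0},{"x":0,"y":0,"z":0.005,"ax":0,"ay":0,"az":0,"grip":0},{"x":0,"y":0,"z":0.009,"ax":0,"ay":0,"az":0,"grip":0},{"x":0,"y":0,"z":0.014,"ax":0,"ay":0,"az":0,"grip":0},{"x":0,"y":0,"z":0.02,"ax":0,"ay":0,"az":0,"grip":0},{"x":0,"y":0,"z":0.026,"ax":0,"ay":0,"az":0,"grip":0},{"x":0,"y":0,"z":0.032,"ax":0,"ay":0,"az":0,"grip":0},{"x":0,"y":0,"z":0.038,"ax":0,"ay":0,"az":0,"grip":0},{"x":0,"y":0,"z":0.044,"ax":0,"ay":0,"az":0,"grip":0},{"x":0,"y":0,"z":0.05,"ax":0,"ay":0,"az":0,"grip":0},{"x":0,"y":0,"z":0.056,"ax":0,"ay":0,"az":0,"grip":0},{"x":0,"y":0,"z":0.06,"ax":0,"ay":0,"az":0,"grip":0},{"x":0,"y":0,"z":0.06,"ax":0,"ay":0,"az":0,"grip":0},{"x":0,"y":0,"z":0.06,"ax":0,"ay":0,"az":0,"grip":0}]' >/dev/null; python3 st.py
cat > t.py <<'E'
from o import *
for n in("top","side"):
    d=dict(np.load(f"{n}0.npz")); w=world(d); h=cv2.cvtColor(d["color"],cv2.COLOR_RGB2HSV).astype(int)
    b=(h[...,0]>105)&(h[...,0]<130)&(h[...,1]>120)&(w[...,0]>.44)&(w[...,0]<.72)&(w[...,1]<-.18)&(w[...,1]>-.40)
    for nm,m in(("rim",b&(w[...,2]>.02)&(w[...,2]<.03)),("all",b&(w[...,2]<.03))):
        r=cv2.minAreaRect((w[m][:,:2]*1000).astype(np.float32)); print(n,nm,np.round(r,1) if 0 else r)
    q=w[...,:2]
    ring=(h[...,1]<60)&(w[...,0]>.44)&(w[...,0]<.72)&(w[...,1]<-.2)&(w[...,1]>-.38)&(w[...,2]>.012)&(w[...,2]<.03); print("ring",w[ring].mean(0))
E
python3 t.py
python3 - <<'E'
from h import *
d=snap("side"); cv2.imwrite("pics/l3.png",d["color"][100:290,200:420][:,:,::-1])
E
```

```text
t 16.15 tcp [516.97  14.39 192.78] yaw -100.2 F [ 0.5 -0.2 -6.5] T [-0.036  0.042 -0.036] w 12.6 gf 88.9 tilt [-0.0002  0.0001] q6 -0.59
top rim ((574.2445068359375, -290.6000061035156), (206.92706298828125, 118.3311996459961), 5.2538275718688965)
top all ((574.2416381835938, -290.7266540527344), (207.61886596679688, 118.58293914794922), 5.253828048706055)
ring [ 0.62861641 -0.29461271  0.02133382]
side rim ((573.4415283203125, -287.70501708984375), (206.5492706298828, 123.33096313476562), 4.737205982208252)
side all ((573.75048828125, -287.401123046875), (208.08285522460938, 125.71110534667969), 5.231940269470215)
ring [ 0.63930511 -0.2858813   0.01965934]
```

View pics/l3.png

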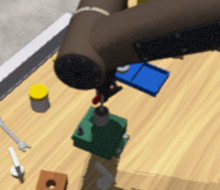

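Side view: the plug hangs upright on the puller above the housing (about (100,112) in the crop). Carry it to above the empty compartment at (523, -294.6) mm.

```bash
python3 -m creep '[{"x":0,"y":-0.005,"z":0,"ax":0,"ay":0,"az":0,"grip":0},{"x":0,"y":-0.015,"z":0,"ax":0,"ay":0,"az":0,"grip":0},{"x":0,"y":-0.03,"z":0,"ax":0,"ay":0,"az":0,"grip":0},{"x":0.001,"y":-0.05,"z":0,"ax":0,"ay":0,"az":0,"grip":0},{"x":0.002,"y":-0.07,"z":0,"ax":0,"ay":0,"az":0,"grip":0},{"x":0.003,"y":-0.09,"z":0,"ax":0,"ay":0,"az":0,"grip":0},{"x":0.003,"y":-0.11,"z":0,"ax":0,"ay":0,"az":0,"grip":0},{"x":0.003,"y":-0.13,"z":0,"ax":0,"ay":0,"az":0,"grip":0},{"x":0.003,"y":-0.15,"z":0,"ax":0,"ay":0,"az":0,"grip":0},{"x":0.003,"y":-0.17,"z":0,"ax":0,"ay":0,"az":0,"grip":0},{"x":0.003,"y":-0.19,"z":0,"ax":0,"ay":0,"az":0,"grip":0},{"x":0.004,"y":-0.21,"z":0,"ax":0,"ay":0,"az":0,"grip":0},{"x":0.005,"y":-0.23,"z":0,"ax":0,"ay":0,"az":0,"grip":0},{"x":0.006,"y":-0.25,"z":0,"ax":0,"ay":0,"az":0,"grip":0},{"x":0.006,"y":-0.27,"z":0,"ax":0,"ay":0,"az":0,"grip":0},{"x":0.006,"y":-0.29,"z":0,"ax":0,"ay":0,"az":0,"grip":0},{"x":0.006,"y":-0.302,"z":0,"ax":0,"ay":0,"az":0,"grip":0},{"x":0.006,"y":-0.308,"z":0,"ax":0,"ay":0,"az":0,"grip":0},{"x":0.006,"y":-0.309,"z":0,"ax":0,"ay":0,"az":0,"grip":0},{"x":0.006,"y":-0.309,"z":0,"ax":0,"ay":0,"az":0,"grip":0}]' >/dev/null; python3 st.py
python3 -m creep '[{"x":0,"y":0,"z":-0.01,"ax":0,"ay":0,"az":0,"grip":0},{"x":0,"y":0,"z":-0.025,"ax":0,"ay":0,"az":0,"grip":0},{"x":0,"y":0,"z":-0.04,"ax":0,"ay":0,"az":0,"grip":0},{"x":0,"y":0,"z":-0.05,"ax":0,"ay":0,"az":0,"grip":0},{"x":0,"y":0,"z":-0.055,"ax":0,"ay":0,"az":0,"grip":0},{"x":0,"y":0,"z":-0.055,"ax":0,"ay":0,"az":0,"grip":0},{"x":0,"y":0,"z":-0.055,"ax":0,"ay":0,"az":0,"grip":0}]' >/dev/null; python3 st.py
python3 - <<'E'
from h import *
d=snap("side"); np.savez("side4.npz",**d); cv2.imwrite("pics/l4.png",cv2.resize(d["color"][110:210,290:420],(780,600),interpolation=cv2.INTER_CUBIC)[:,:,::-1])
E
```

```text
t 18.2 tcp [ 522.94 -294.47  192.81] yaw -100.21 F [-0.7 -0.3 -5.4] T [0.008 0.005 0.002] w 12.5 gf 88.8 tilt [-0.0001  0.0002] q6 0.01
t 18.9 tcp [ 523.51 -294.66  138.36] yaw -100.18 F [ 0.1 -1.1 -4.6] T [ 0.032 -0.054 -0.005] w 12.6 gf 88.7 tilt [ 0.0006 -0.0004] q6 0.01
```

View pics/l4.png

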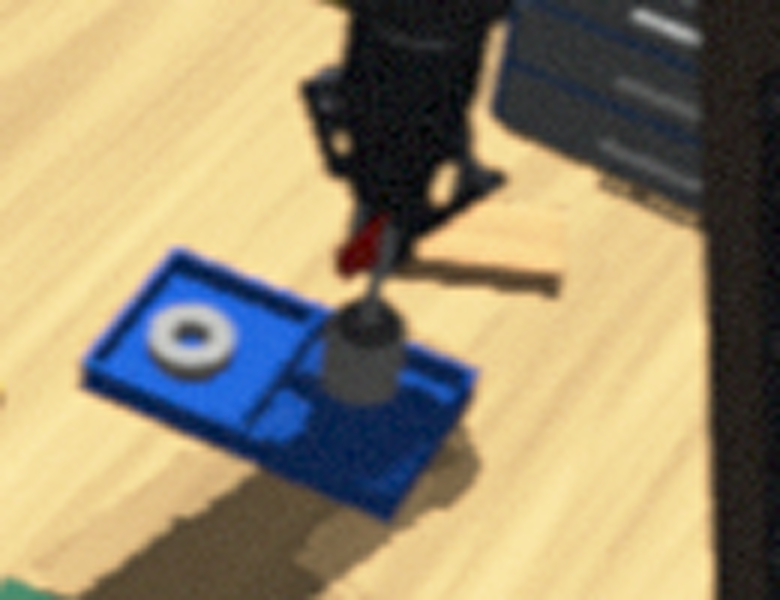

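The plug hangs upright at (365,350), over the empty compartment, about 39 mm above its floor. Lower it, then feel for the floor.

```bash
python3 -m creep '[{"x":0,"y":0,"z":-0.008,"ax":0,"ay":0,"az":0,"grip":0},{"x":0,"y":0,"z":-0.016,"ax":0,"ay":0,"az":0,"grip":0},{"x":0,"y":0,"z":-0.024,"ax":0,"ay":0,"az":0,"grip":0},{"x":0,"y":0,"z":-0.03,"ax":0,"ay":0,"az":0,"grip":0},{"x":0,"y":0,"z":-0.034,"ax":0,"ay":0,"az":0,"grip":0},{"x":0,"y":0,"z":-0.036,"ax":0,"ay":0,"az":0,"grip":0},{"x":0,"y":0,"z":-0.0365,"ax":0,"ay":0,"az":0,"grip":0},{"x":0,"y":0,"z":-0.037,"ax":0,"ay":0,"az":0,"grip":0},{"x":0,"y":0,"z":-0.037,"ax":0,"ay":0,"az":0,"grip":0}]' >/dev/null; python3 st.py
python3 -m creep '[{"x":0,"y":0,"z":-0.0004,"ax":0,"ay":0,"az":0,"grip":0},{"x":0,"y":0,"z":-0.0008,"ax":0,"ay":0,"az":0,"grip":0},{"x":0,"y":0,"z":-0.0008,"ax":0,"ay":0,"az":0,"grip":0}]' >/dev/null; python3 st.py
```

```text
t 19.85 tcp [ 523.26 -294.69  101.13] yaw -100.2 F [-0.1 -0.  -5.3] T [-0.056  0.033  0.033] w 12.8 gf 88.8 tilt [ 0.0004 -0.0001] q6 0.01
t 20.15 tcp [ 523.07 -294.63  100.14] yaw -100.2 F [ 0.7  0.2 -5.5] T [ 0.089  0.001 -0.023] w 12.5 gf 88.8 tilt [0. 0.] q6 0.01
```

```bash
python3 -m creep '[{"x":0,"y":0,"z":-0.0003,"ax":0,"ay":0,"az":0,"grip":0},{"x":0,"y":0,"z":-0.0006,"ax":0,"ay":0,"az":0,"grip":0},{"x":0,"y":0,"z":-0.0006,"ax":0,"ay":0,"az":0,"grip":0}]' >/dev/null; python3 st.py
```

```text
t 20.45 tcp [ 523.24 -294.72   99.73] yaw -100.19 F [ 0.1 -1.1 -3.8] T [0.038 0.064 0.034] w 12.7 gf 89.0 tilt [ 0.0003 -0.0002] q6 0.01
```

```bash
python3 -m creep '[{"x":0,"y":0,"z":-0.0003,"ax":0,"ay":0,"az":0,"grip":0},{"x":0,"y":0,"z":-0.0003,"ax":0,"ay":0,"az":0,"grip":0}]' >/dev/null; python3 st.py;python3 -m creep '[{"x":0,"y":0,"z":-0.0003,"ax":0,"ay":0,"az":0,"grip":0},{"x":0,"y":0,"z":-0.0003,"ax":0,"ay":0,"az":0,"grip":0}]' >/dev/null; python3 st.py
```

```text
t 20.65 tcp [ 523.31 -294.77   99.53] yaw -100.19 F [-0.7 -0.9 -1.6] T [0.05  0.087 0.023] w 12.3 gf 89.6 tilt [ 0.0005 -0.0003] q6 0.01
t 20.85 tcp [ 523.41 -294.78   99.54] yaw -100.19 F [-1.5  1.6  3.1] T [ 0.314  0.585 -0.04 ] w 12.3 gf 90.1 tilt [ 0.0008 -0.0004] q6 0.01
```

Down on the floor with light force. Release, then straight up.

```bash
python3 -m creep '[{"x":0,"y":0,"z":0.0003,"ax":0,"ay":0,"az":0,"grip":0.12},{"x":0,"y":0,"z":0.0003,"ax":0,"ay":0,"az":0,"grip":0.2},{"x":0,"y":0,"z":0.0003,"ax":0,"ay":0,"az":0,"grip":0.3},{"x":0,"y":0,"z":0.0003,"ax":0,"ay":0,"az":0,"grip":0.4},{"x":0,"y":0,"z":0.0003,"ax":0,"ay":0,"az":0,"grip":0.6},{"x":0,"y":0,"z":0.0003,"ax":0,"ay":0,"az":0,"grip":0.6},{"x":0,"y":0,"z":0.0003,"ax":0,"ay":0,"az":0,"grip":0.6}]' 20 >/dev/null; python3 st.py; python3 -m creep '[{"x":0,"y":0,"z":0.01,"ax":0,"ay":0,"az":0,"grip":0.6},{"x":0,"y":0,"z":0.03,"ax":0,"ay":0,"az":0,"grip":0.6},{"x":0,"y":0,"z":0.06,"ax":0,"ay":0,"az":0,"grip":0.6},{"x":0,"y":0,"z":0.1,"ax":0,"ay":0,"az":0,"grip":0.6},{"x":0,"y":0,"z":0.12,"ax":0,"ay":0,"az":0,"grip":0.6},{"x":0,"y":0,"z":0.12,"ax":0,"ay":0,"az":0,"grip":0.6},{"x":0,"y":0,"z":0.12,"ax":0,"ay":0,"az":0,"grip":0.6}]' >/dev/null; python3 st.py
python3 - <<'E'
from h import *
d=snap("side"); np.savez("side5.npz",**d); cv2.imwrite("pics/l5.png",cv2.resize(d["color"][110:210,290:420],(780,600),interpolation=cv2.INTER_CUBIC)[:,:,::-1])
w=world(d);z=w[...,2];n=np.hypot(w[...,0]-.523,w[...,1]+.295)<.04;c=d["color"].astype(int)
for lo in range(30,140,8):
    P=w[n&(z>lo/1000)&(z<=(lo+8)/1000)]
    if len(P)>2: print(lo,len(P),np.round(P.mean(0)*1000,1))
E
```

```text
t 21.55 tcp [ 523.11 -294.64   99.18] yaw -100.2 F [0.1 0.5 0.1] T [ 0.002 -0.001 -0.037] w 50.9 gf 0.0 tilt [-0. -0.] q6 0.01
t 22.25 tcp [ 523.17 -294.57  220.1 ] yaw -100.21 F [-0.9 -0.2 -1.7] T [-0.023  0.023 -0.018] w 51.2 gf 0.0 tilt [ 0.0016 -0.    ] q6 0.01
30 21 [ 518.1 -279.1   33.8]
38 36 [ 516.5 -281.6   42.6]
46 76 [ 523.9 -289.3   50. ]
54 4 [ 521.6 -293.9   57.2]
62 6 [ 522.  -290.7   66.6]
70 4 [ 522.4 -289.8   73.7]
78 5 [ 524.7 -290.7   80.4]
86 6 [ 522.3 -290.3   89.7]
102 9 [ 521.8 -285.8  106.4]
110 28 [ 520.7 -284.9  113.9]
118 54 [ 523.2 -292.4  123.4]
126 21 [ 522.5 -289.1  127.2]
```

View pics/l5.png

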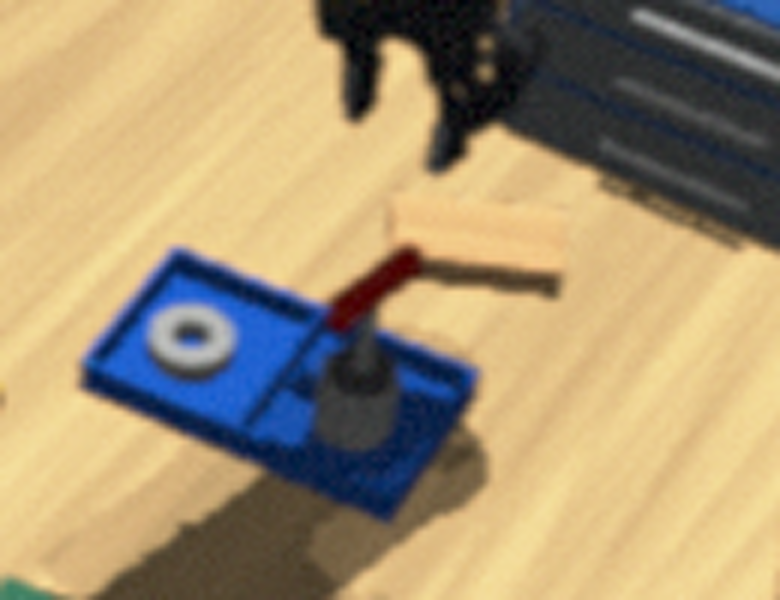

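The plug stands upright in the empty compartment at (357,410) with the puller still in it, and the fingers are clear above at (400,110). Handing in.

```bash
python3 -c "
from bench import *
print(sign_off())"
```

```text
the job is handed in; nothing more can be done
None
```

Job handed in at about 22 s of the 72 s allowed: the plug stands upright in the tray's empty compartment with the puller still screwed in, both released and the gripper clear; `sign_off()` gave no verdict.

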